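Cull the bent bracket

TASK

The steel brackets are laid out on the dark bench mat, and one of them has been bent wide open instead of square. Take that bent bracket and put it in the red scrap bin so that it lies down inside, not propped on the rim, and leave the good right-angled brackets lying where they are.

Things in the scene. Friction and masses are not known exactly. Their poses are not given: they have to be found in the camera images.
- bent_bracket: Bad bracket: same steel, arms spread to 140 degrees, a shallow V from above, 150 mm tip to tip. Arms 80 mm from the elbow, 8 mm thick; rests on edge on a 3 mm mat, 30 mm high, about 0.3 kg. Origin: underside, on the symmetry line, at the centre of mass; elbow at x = -13.5 mm, x points from elbow to opening, straight arms at +70 and -70 degrees to x, z up. Grip an arm across its 8 mm.
- good_bracket_a: Sound bracket, bare steel, an L from above: two 90 degree arms, each 80 mm from the elbow, 8 mm thick, two dark bolt holes. Rests on edge, 30 mm high. Origin: underside, on the symmetry line, 28.5 mm from the elbow (elbow at x = -28.5 mm); x points from elbow to opening, arms run at +45 and -45 degrees to x, z up.
- good_bracket_b: Another sound bracket, bare steel, an L from above: two 90 degree arms, each 80 mm from the elbow, 8 mm thick, two dark bolt holes. Rests on edge, 30 mm high. Origin: underside, on the symmetry line, 28.5 mm from the elbow (elbow at x = -28.5 mm); x points from elbow to opening, arms run at +45 and -45 degrees to x, z up.
- scrap_bin: Red open-topped scrap bin, fixed to the bench and empty, 260 mm along its x, 210 mm along its y, 55 mm high over all, walls and floor 5 mm thick. Origin: centre of its underside, on the work surface; z up.
Things that resemble listed ones, but are neither listed nor needed, are in the scene too. What is shaped like the bent_bracket but blue or brown is not meant.

How it is judged:
By the outcome, as a careful person would: the job done as asked, in the order asked, and still so for the second after the job is handed in, with the robot touching nothing.
It also fails if it takes over 35 s, if anything falls off the work surface, if the arm or the gripper's body presses on something with over 40 N, if the wrist force passes 120 N, or if a joint passes its speed limit or range.

ROBOT

A 6-joint arm with a two-finger parallel gripper is mounted at the origin on the work surface. World frame = base frame: x ahead of the robot, y to its left, z up, the work surface at z = 0. Lengths are in m, angles in rad, forces in N, time in s.
With the tool pointing down it reaches from about 0.35 to 0.975 m from the base axis. Payload 4.9 kg.
Tool frame: the origin (TCP) lies on the centre line of the jaws, within the pads' length; the fingertips stand 11 mm ahead of it and the grasp point (between the pads) lies 8 mm behind it; z points along the fingers, y is the direction in which the jaws open and shut (so a half turn about z gives the same grasp; the last joint's range is limited). The gripper opens to 85 mm and grips with 20 to 120 N. Pads are 22 mm wide; open, the fingers measure 114 mm over their backs; the gripper's body (76 mm by 85 mm) begins 54 mm behind the grasp point. The pads swing forward as they close: fully open they stand 13 mm farther back than shut.
Start: joints at [-1.24, 0.053, 1.613, -0, 1.476, -0.119], TCP at [0.272, -0.563, 0.242] pointing down, gripper open.
Joint ranges: [-3.01, 3.01], [-1.01, 2.22], [0.06, 2.58], [-1.02, 4.17], [0.09, 2.62], [-3.14, 3.14]. Speed limits (rad/s): [2.57, 2.57, 3.14, 3.14, 3.14, 3.14].

INTERFACE

Orientations are given as a rotation vector (axis times angle).
In Python, from station import ctrl gives the robot as it stands.
- The arm moves only by the tool send_rows, never from a script. Its argument "series" is a list of rows, each an object of numbers: "tx", "ty", "tz": the shift along the tool's x, y, z in cm; "wx", "wy", "wz": the turn, a rotation vector about the tool's x, y, z in rad; "jaw": the closure, from 0 (fully open) to 1 (shut). In form: [{"tx": .., "ty": .., "tz": .., "wx": .., "wy": .., "wz": .., "jaw": ..}, ...]. A call has 1 to 5 rows; each row shifts and turns the pose as measured when the row begins, along the tool's axes as they then stand; what a row does not reach is not made up. A row lasts 1/8 s, in which the tool goes at most 62.5 mm and 10.7 degrees, less where a joint would pass 70% of its speed; a pose out of reach is approached as far as the arm can. A call is refused whole if a number of a shift passes 6.25 or a number of a turn 0.188, either way. A call with a gripper value outside its range is refused whole. The fingers move at their own pace and stop on an object; "squeeze" is the grip in N (left out, the last holds). Time passes only in rows, so rows that do not move let the fingers close. It gives the time, the measured TCP pose, the force and the opening at its end, in the units of the state.
- ctrl.get_obs(): the state, without advancing time (a new reading comes with each control period).
- ctrl.get_image(name): name is "side" or "top" or "wrist"; returns the picture (420x560x3 uint8, red, green, blue); there is no depth.
- ctrl.camera_info(name): a dict with "mtx" (3x3 intrinsics, pixels), "R" (3x3) and "t" (3): a world point X has camera coordinates R X + t. Camera axes: x right, y down, z forward; pixel columns grow to the right and rows downward; lengths in m; the calibration is good to about 2 mm. A picture is of the moment at which its call begins: read the wrist's pose just before it. camera_info takes no time and is no camera call; for the wrist camera it gives the pose at the moment of the call.
- ctrl.finish_job(): hands the job in, once; it reports no verdict.
The state is a dict: "t": time; "q": joint angles; "dq": joint speeds; "effort": joint torques, N m; "tool_pos": TCP position; "tool_rot": TCP orientation; "contact_force": force on the tool from outside, world axes, zero at the start; "wrist_torque": the same for the moment, N m; "opening": finger opening in m.
Only numpy, scipy, OpenCV 4.12 (cv2) and the standard library are available. Lean on these libraries where they do the work, as an engineer would, in place of code of your own. Each camera call takes 0.05 s, during which the arm holds its last target.

## Working session

There is one attempt and no reset: what is moved stays moved. The work goes in short steps, Python scripts to look and compute and a tool call to move; the robot and the scene stay as the last step left them, time stands still between calls to the robot, and variables do not carry over. Pictures are saved under pics/ and viewed, and the job is handed in when it is done.

Besides the shell and the picture viewer there is one more tool, called after "Call:" by a JSON object that holds its "api" and its "payload", one argument or row to a line. send_rows: Moves the arm, as the interface text tells. Its arguments: {"type":"object","properties":{"series":{"type":"array"},"squeeze":{"type":"number"}},"required":["series"]}

```bash
mkdir -p pics; ls; python3 - <<'E'
from station import ctrl
import cv2, numpy as np
for n in ["top","side"]:
    im=ctrl.get_image(n); cv2.imwrite(f"pics/{n}0.png",im[:,:,::-1])
    c=ctrl.camera_info(n); print(n,np.round(c["mtx"],1).tolist(),np.round(c["R"],3).tolist(),np.round(c["t"],3).tolist())
o=ctrl.get_obs(); print({k:np.round(v,3).tolist() for k,v in o.items()})
E
```

```text
pics
top [[443.7, 0.0, 282.2], [0.0, 443.7, 210.5], [0.0, 0.0, 1.0]] [[-0.026, -1.0, -0.01], [-0.997, 0.026, -0.066], [0.066, 0.008, -0.998]] [-0.051, 0.425, 1.317]
side [[407.2, 0.0, 281.8], [0.0, 407.2, 209.4], [0.0, 0.0, 1.0]] [[-0.99, -0.142, 0.004], [-0.073, 0.487, -0.87], [0.121, -0.862, -0.493]] [0.387, 0.117, 0.856]
{'t': 0.1, 'q': [-1.24, 0.053, 1.614, 0.0, 1.476, -0.119], 'dq': [-0.002, -0.001, -0.002, -0.001, -0.0, -0.0], 'effort': [-0.0, -39.49, -37.136, -0.0, 0.004, -0.0], 'tool_pos': [0.272, -0.562, 0.241], 'tool_rot': [-3.061, -0.7, 0.0], 'contact_force': [0.117, 0.378, 0.109], 'wrist_torque': [-0.029, 0.008, -0.028], 'opening': 0.085}
```

View pics/top0.png

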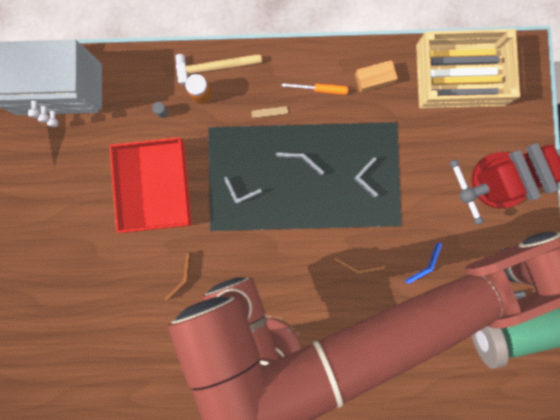

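View pics/side0.png

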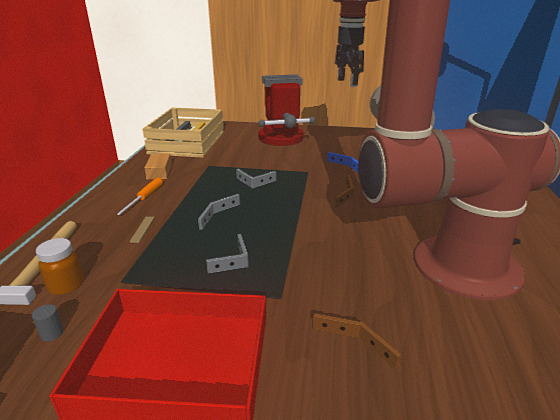

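The top picture shows three grey brackets on the mat: (301,160) with a wide V, (240,192) with a right angle and (367,177) with a right angle. Off the mat are brown ones at (182,278) and (360,265) and a blue one at (425,265). The wide grey one at (301,160) fits the description. I'll confirm it in a crop and measure it.

```bash
cat > h.py <<'E'
import numpy as np, cv2
from station import ctrl
def ray(n,px,z,c=None):
    c=c or ctrl.camera_info(n); K=np.array(c["mtx"]);R=np.array(c["R"]);t=np.array(c["t"])
    px=np.atleast_2d(px).astype(float)
    d=(R.T@np.linalg.inv(K)@np.c_[px,np.ones(len(px))].T).T
    C=-R.T@t
    return C+d*((z-C[2])/d[:,2])[:,None]
def proj(n,X,c=None):
    c=c or ctrl.camera_info(n); p=(np.array(c["R"])@np.atleast_2d(X).T).T+np.array(c["t"])
    p=(np.array(c["mtx"])@p.T).T; return p[:,:2]/p[:,2:]
E
python3 - <<'E'
from h import *
im=cv2.imread("pics/top0.png")
cv2.imwrite("pics/crop0.png",cv2.resize(im[115:240,100:410],None,fx=2.5,fy=2.5,interpolation=cv2.INTER_CUBIC))
hsv=cv2.cvtColor(im,cv2.COLOR_BGR2HSV)
m=((hsv[:,:,1]<50)&(hsv[:,:,2]>105)).astype(np.uint8)
m[:120]=0;m[232:]=0;m[:,:205]=0;m[:,405:]=0
cs,_=cv2.findContours(m,cv2.RETR_EXTERNAL,cv2.CHAIN_APPROX_NONE)
for c in cs:
    if cv2.contourArea(c)<30: continue
    a,tri=cv2.minEnclosingTriangle(c)
    p=tri[:,0]; W=ray("top",p,.033)
    print(cv2.contourArea(c),cv2.boundingRect(c),"tri",p.round(1).tolist(),W[:,:2].round(3).tolist())
    for i in range(3):
        u=p[i-1]-p[i];v=p[i-2]-p[i];print(" ang",np.degrees(np.arccos(u@v/np.linalg.norm(u)/np.linalg.norm(v))).round(0))
r=((hsv[:,:,1]>190)&((hsv[:,:,0]<5)|(hsv[:,:,0]>175))&(hsv[:,:,2]>110)).astype(np.uint8); r[:,:105]=0;r[:,200:]=0
cs,_=cv2.findContours(r,cv2.RETR_EXTERNAL,cv2.CHAIN_APPROX_NONE)
c=max(cs,key=cv2.contourArea); b=cv2.minAreaRect(c);q=cv2.boxPoints(b)
print(b); W=ray("top",q,.055);print(W.round(3)[:,:2].tolist(),W.mean(0).round(3),np.linalg.norm(W[0]-W[1]),np.linalg.norm(W[1]-W[2]))
E
```

```text
198.0 (224, 177, 38, 27) tri [[221.1999969482422, 175.0], [234.6999969482422, 204.10000610351562], [265.0, 190.10000610351562]] [[0.533, 0.117], [0.446, 0.078], [0.485, -0.013]]
 ang 46.0
 ang 90.0
 ang 44.0
226.5 (354, 157, 24, 40) tri [[377.20001220703125, 200.10000610351562], [375.8999938964844, 154.10000610351562], [352.29998779296875, 177.6999969482422]] [[0.446, -0.343], [0.583, -0.345], [0.515, -0.272]]
 ang 46.0
 ang 47.0
 ang 87.0
217.0 (276, 152, 48, 23) tri [[304.0, 152.0], [267.3999938964844, 152.0], [330.29998779296875, 178.3000030517578]] [[0.596, -0.132], [0.599, -0.023], [0.515, -0.207]]
 ang 135.0
 ang 23.0
 ang 22.0
((148.84115600585938, 185.03067016601562), (86.38853454589844, 70.99176788330078), 83.82982635498047)
[[0.625, 0.443], [0.642, 0.235], [0.389, 0.21], [0.372, 0.416]] [0.507 0.326 0.055] 0.20929491753111099 0.25485831321443164
```

View pics/crop0.png

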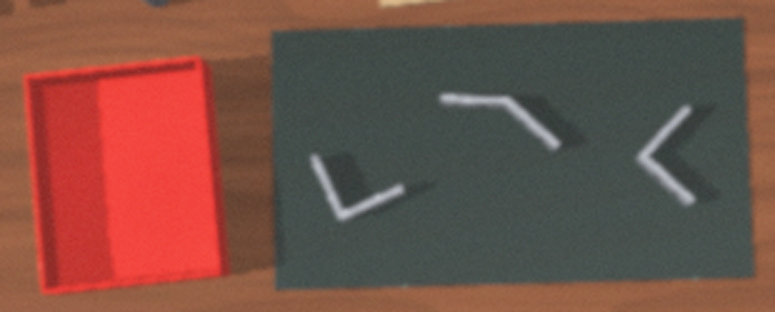

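The crop confirms it: the middle piece at top pixel (303,155) is bare grey steel, on the mat, and bent to about 135–140°. Both neighbours measure about 90°. Next I'll work out the arm's geometry and the approach.

```bash
cat >> h.py <<'E'
from scipy.spatial.transform import Rotation as Ro
def rows(pos,yaw,maxt=6.0,maxr=0.17):
    """tool-down target; yaw=angle of tool y axis in world (mod pi). prints totals in tool axes"""
    o=ctrl.get_obs(); R0=Ro.from_rotvec(o["tool_rot"]); p=np.array(o["tool_pos"])
    best=None
    for k in (0,1,-1):
        ya=yaw+k*np.pi
        y=np.array([np.cos(ya),np.sin(ya),0]); z=np.array([0,0,-1.]); x=np.cross(y,z)
        w=(R0.inv()*Ro.from_matrix(np.c_[x,y,z])).as_rotvec()
        if best is None or np.linalg.norm(w)<np.linalg.norm(best): best=w
    d=R0.inv().apply(np.array(pos)-p)*100
    print("t",round(o["t"],2),"tcp",p.round(4),"yaw y",np.degrees(np.arctan2(*R0.as_matrix()[[1,0],1])).round(1),"F",np.round(o["contact_force"],1),"open",round(o["opening"],4))
    print("tool shift cm",d.round(2),"turn",best.round(3),"q",np.round(o["q"],2))
def arms(m,n,z,c=None):
    ys,xs=np.nonzero(m); W=ray(n,np.c_[xs,ys],z,c)[:,:2]
    h=cv2.minEnclosingTriangle(W.astype(np.float32)[:,None]*1000)[1][:,0]/1000
    # elbow: apex with largest angle
    ang=[np.arccos(np.clip((h[i-1]-h[i])@(h[i-2]-h[i])/np.linalg.norm(h[i-1]-h[i])/np.linalg.norm(h[i-2]-h[i]),-1,1)) for i in range(3)]
    i=int(np.argmax(ang)); bis=W.mean(0)-h[i]; bis/=np.linalg.norm(bis); s=np.array([-bis[1],bis[0]])
    L=[]
    for sg in (1,-1):
        q=sg*((W-h[i])@s); P=W[(q>.01)&(q<.065)]
        vx,vy,x0,y0=cv2.fitLine(P.astype(np.float32),cv2.DIST_L2,0,1e-4,1e-4).ravel()
        dd=np.array([vx,vy])*np.sign((np.array([vx,vy])@s)*sg); L.append((np.array([x0,y0]),dd))
    (a,u),(b,v)=L; k=np.linalg.solve(np.c_[u,-v],b-a); E=a+k[0]*u
    print("elbow",E.round(4),"angle",np.degrees(np.arccos(u@v)).round(1))
    for _,d in L: print(" arm dir deg",np.degrees(np.arctan2(d[1],d[0])).round(1),"len",((W-E)@d).max().round(4),"tip",(E+.08*d).round(4),"grip22",(E+.022*d).round(4))
E
python3 - <<'E'
from h import *
im=cv2.imread("pics/top0.png");hsv=cv2.cvtColor(im,cv2.COLOR_BGR2HSV)
m=((hsv[:,:,1]<50)&(hsv[:,:,2]>105)).astype(np.uint8)
k=np.zeros_like(m);k[145:182,268:332]=1
arms(m*k,"top",.033)
rows([.56,-.13,.24],0)
E
```

```text
elbow [ 0.587  -0.1265] angle 138.9
 arm dir deg -134.7 len 0.0816 tip [ 0.5308 -0.1834] grip22 [ 0.5715 -0.1422]
 arm dir deg 86.4 len 0.0788 tip [ 0.592  -0.0467] grip22 [ 0.5884 -0.1046]
t 0.1 tcp [ 0.2716 -0.5623  0.2412] yaw y -64.2 F [0.1 0.4 0.1] open 0.0855
tool shift cm [ 44.77 -26.39   0.18] turn [-1.000e-03 -1.000e-03 -1.121e+00] q [-1.24  0.05  1.61  0.    1.48 -0.12]
```

```bash
python3 - <<'E'
from h import *
rows([.58,-.115,.21],np.radians(-3.6))
E
```

```text
t 0.1 tcp [ 0.2716 -0.5623  0.2412] yaw y -64.2 F [0.1 0.4 0.1] open 0.0855
tool shift cm [ 47.22 -26.87   3.18] turn [-2.000e-03 -1.000e-03 -1.058e+00] q [-1.24  0.05  1.61  0.    1.48 -0.12]
```

Call:
{"api": "send_rows", "payload": {
  "series": [
    {"tx":4.7,"ty":-2.7,"tz":0,"jaw":0},
    {"tx":4.7,"ty":-2.7,"tz":0,"jaw":0},
    {"tx":4.7,"ty":-2.7,"tz":0,"jaw":0},
    {"tx":4.7,"ty":-2.7,"tz":0,"jaw":0},
    {"tx":4.7,"ty":-2.7,"tz":0,"jaw":0}
  ]
}}

```text
invalid input at $.series[0]: expected keys tx, ty, tz, wx, wy, wz, jaw
```

```bash
python3 - <<'E'
from h import *
rows([.58,-.115,.21],np.radians(-3.6))
E
```

```text
t 0.1 tcp [ 0.2716 -0.5623  0.2412] yaw y -64.2 F [0.1 0.4 0.1] open 0.0855
tool shift cm [ 47.22 -26.87   3.18] turn [-2.000e-03 -1.000e-03 -1.058e+00] q [-1.24  0.05  1.61  0.    1.48 -0.12]
```

Call:
{"api": "send_rows", "payload": {
  "series": [
    {"tx":4.7,"ty":-2.7,"tz":0,"wx":0,"wy":0,"wz":0,"jaw":0},
    {"tx":4.7,"ty":-2.7,"tz":0,"wx":0,"wy":0,"wz":0,"jaw":0},
    {"tx":4.7,"ty":-2.7,"tz":0,"wx":0,"wy":0,"wz":0,"jaw":0},
    {"tx":4.7,"ty":-2.7,"tz":0,"wx":0,"wy":0,"wz":0,"jaw":0},
    {"tx":4.7,"ty":-2.7,"tz":0,"wx":0,"wy":0,"wz":0,"jaw":0}
  ]
}}

```text
t: 0.72
tool_pos: [0.4261, -0.3342, 0.2383]
tool_rot: [-3.059, -0.688, 0.002]
contact_force: [0.9, -0.5, -0.1]
opening: 0.0852
```

```bash
python3 - <<'E'
from h import *
rows([.58,-.115,.21],np.radians(-3.6))
E
```

```text
t 0.72 tcp [ 0.4261 -0.3342  0.2383] yaw y -64.7 F [ 0.9 -0.5 -0.1] open 0.0852
tool shift cm [ 23.29 -13.21   2.91] turn [-0.006 -0.003 -1.066] q [-0.8  -0.14  1.81  0.    1.48  0.32]
```

Call:
{"api": "send_rows", "payload": {
  "series": [
    {"tx":4.7,"ty":-2.7,"tz":0.5,"wx":0,"wy":0,"wz":0,"jaw":0.2},
    {"tx":4.7,"ty":-2.7,"tz":0.5,"wx":0,"wy":0,"wz":0,"jaw":0.2},
    {"tx":4.7,"ty":-2.7,"tz":0.5,"wx":0,"wy":0,"wz":0,"jaw":0.2},
    {"tx":4.7,"ty":-2.7,"tz":0.5,"wx":0,"wy":0,"wz":0,"jaw":0.2},
    {"tx":4.0,"ty":-2.2,"tz":0.5,"wx":0,"wy":0,"wz":0,"jaw":0.2}
  ]
}}

```text
t: 1.35
tool_pos: [0.5796, -0.1102, 0.2118]
tool_rot: [-3.059, -0.688, 0.004]
contact_force: [0.2, -0.5, 0.2]
opening: 0.068
```

Call:
{"api": "send_rows", "payload": {
  "series": [
    {"tx":0,"ty":0,"tz":0,"wx":0,"wy":0,"wz":-0.18,"jaw":0.2},
    {"tx":0,"ty":0,"tz":0,"wx":0,"wy":0,"wz":-0.18,"jaw":0.2},
    {"tx":0,"ty":0,"tz":0,"wx":0,"wy":0,"wz":-0.18,"jaw":0.2},
    {"tx":0,"ty":0,"tz":0,"wx":0,"wy":0,"wz":-0.18,"jaw":0.2},
    {"tx":0,"ty":0,"tz":0,"wx":0,"wy":0,"wz":-0.18,"jaw":0.2}
  ]
}}

```text
t: 1.98
tool_pos: [0.5792, -0.1052, 0.2072]
tool_rot: [-2.416, -1.988, 0.005]
contact_force: [0.6, -0.0, 0.1]
opening: 0.0681
```

```bash
python3 - <<'E'
from h import *
rows([.58,-.115,.21],np.radians(-3.6))
E
```

```text
t 1.98 tcp [ 0.5792 -0.1052  0.2072] yaw y -11.1 F [ 0.6 -0.   0.1] open 0.0681
tool shift cm [-0.95  0.26 -0.29] turn [-0.012 -0.007 -0.131] q [-0.31 -0.    1.73  0.    1.43 -0.12]
```

Call:
{"api": "send_rows", "payload": {
  "series": [
    {"tx":-0.4,"ty":0,"tz":0,"wx":-0.01,"wy":0,"wz":-0.13,"jaw":0.2},
    {"tx":0,"ty":0,"tz":0,"wx":0,"wy":0,"wz":0,"jaw":0.2}
  ]
}}

```text
t: 2.22
tool_pos: [0.5778, -0.1088, 0.2059]
tool_rot: [-2.282, -2.148, -0.005]
contact_force: [-0.6, -0.1, -0.2]
opening: 0.0683
```

```bash
python3 - <<'E'
from h import *
rows([.588,-.105,.21],np.radians(-3.6))
c=ctrl.camera_info("wrist"); im=ctrl.get_image("wrist")[:,:,::-1]
import pickle; pickle.dump(c,open("w1.pkl","wb"))
cv2.imwrite("pics/w1.png",im)
print(proj("wrist",[[.587,-.1265,.033],[.592,-.0467,.033],[.5308,-.1834,.033]],c).round(0).tolist())
E
```

```text
t 2.23 tcp [ 0.5778 -0.1088  0.2059] yaw y -3.4 F [-0.6 -0.1 -0.2] open 0.0683
tool shift cm [ 0.45  1.   -0.41] turn [-0.003 -0.008  0.003] q [-0.32 -0.01  1.74  0.01  1.42 -0.26]
[[295.0, 207.0], [296.0, 118.0], [240.0, 266.0]]
```

View pics/w1.png

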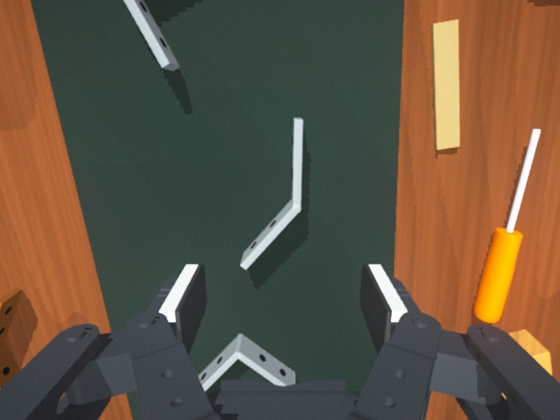

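The wrist picture shows the bent bracket with its elbow at (297,205) and tips at (298,119) and (243,266). That is 2–3 px from what the top view predicts, so I'll correct the grip by about 2 mm in +x. Nothing stands in the way of the fingers.

Call:
{"api": "send_rows", "payload": {
  "series": [
    {"tx":0.5,"ty":1.2,"tz":4.5,"wx":0,"wy":-0.01,"wz":0,"jaw":0.3},
    {"tx":0,"ty":0,"tz":4.5,"wx":0,"wy":0,"wz":0,"jaw":0.3},
    {"tx":0,"ty":0,"tz":4.0,"wx":0,"wy":0,"wz":0,"jaw":0.3},
    {"tx":0,"ty":0,"tz":0,"wx":0,"wy":0,"wz":0,"jaw":0.3}
  ]
}}

```text
t: 2.78
tool_pos: [0.5912, -0.1041, 0.0738]
tool_rot: [2.295, 2.143, -0.004]
contact_force: [-0.3, 0.1, 0.9]
opening: 0.0597
```

```bash
python3 - <<'E'
from h import *
rows([.590,-.104,.018],np.radians(-3.6))
c=ctrl.camera_info("wrist"); im=ctrl.get_image("wrist")[:,:,::-1]
cv2.imwrite("pics/w2.png",im)
E
```

```text
t 2.77 tcp [ 0.5912 -0.1041  0.0738] yaw y -3.9 F [-0.3  0.1  0.9] open 0.0597
tool shift cm [ 0.01 -0.11  5.58] turn [-0.001  0.003 -0.006] q [-0.3   0.16  1.8  -0.    1.19 -0.23]
```

View pics/w2.png

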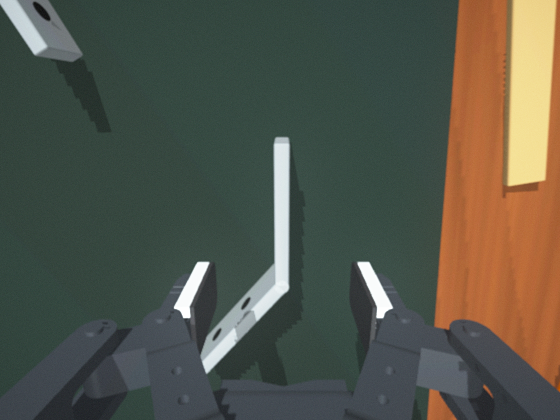

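Call:
{"api": "send_rows", "payload": {
  "series": [
    {"tx":0,"ty":0,"tz":3.0,"wx":0,"wy":0,"wz":0,"jaw":0.4},
    {"tx":0,"ty":0,"tz":2.2,"wx":0,"wy":0,"wz":0,"jaw":0.4},
    {"tx":0,"ty":0,"tz":0,"wx":0,"wy":0,"wz":0,"jaw":0.4}
  ],
  "squeeze": 60
}}

```text
t: 3.2
tool_pos: [0.5995, -0.1066, 0.0324]
tool_rot: [2.286, 2.129, 0.01]
contact_force: [-0.4, 0.9, 0.2]
opening: 0.0512
```

```bash
python3 - <<'E'
from h import *
rows([.590,-.104,.018],np.radians(-3.6))
E
```

```text
t 3.2 tcp [ 0.5995 -0.1066  0.0324] yaw y -4.1 F [-0.4  0.9  0.2] open 0.0512
tool shift cm [ 0.2  -0.99  1.43] turn [ 0.017  0.007 -0.008] q [-0.3   0.22  1.8  -0.    1.1  -0.22]
```

Call:
{"api": "send_rows", "payload": {
  "series": [
    {"tx":0.2,"ty":-1.0,"tz":0.5,"wx":0.017,"wy":0.007,"wz":0,"jaw":0.4},
    {"tx":0,"ty":0,"tz":0,"wx":0,"wy":0,"wz":0,"jaw":0.4}
  ]
}}

```text
t: 3.45
tool_pos: [0.5918, -0.1045, 0.0314]
tool_rot: [2.296, 2.138, 0.004]
contact_force: [1.0, -0.4, -0.5]
opening: 0.0511
```

```bash
python3 - <<'E'
from h import *
rows([.590,-.104,.018],np.radians(-3.6))
E
```

```text
t 3.45 tcp [ 0.5918 -0.1045  0.0314] yaw y -4.1 F [ 1.  -0.4 -0.5] open 0.0511
tool shift cm [ 0.04 -0.19  1.34] turn [ 0.005  0.001 -0.009] q [-0.3   0.21  1.82  0.    1.11 -0.23]
```

Call:
{"api": "send_rows", "payload": {
  "series": [
    {"tx":0,"ty":-0.3,"tz":1.0,"wx":0,"wy":0,"wz":0,"jaw":0.4},
    {"tx":0,"ty":0,"tz":0.2,"wx":0,"wy":0,"wz":0,"jaw":0.4}
  ]
}}

```text
t: 3.7
tool_pos: [0.5897, -0.1046, 0.0205]
tool_rot: [2.294, 2.136, 0.007]
contact_force: [0.2, -0.5, 0.2]
opening: 0.0512
```

```bash
python3 - <<'E'
from h import *
rows([.590,-.104,.018],np.radians(-3.6))
E
```

```text
t 3.7 tcp [ 0.5897 -0.1046  0.0205] yaw y -4.1 F [ 0.2 -0.5  0.2] open 0.0512
tool shift cm [0.06 0.02 0.25] turn [ 0.008  0.002 -0.009] q [-0.3   0.22  1.82  0.    1.09 -0.23]
```

Lower by 2 mm more and close.

Call:
{"api": "send_rows", "payload": {
  "series": [
    {"tx":0,"ty":0,"tz":0.2,"wx":0,"wy":0,"wz":0,"jaw":0.7},
    {"tx":0,"ty":0,"tz":0,"wx":0,"wy":0,"wz":0,"jaw":1},
    {"tx":0,"ty":0,"tz":0,"wx":0,"wy":0,"wz":0,"jaw":1},
    {"tx":0,"ty":0,"tz":0,"wx":0,"wy":0,"wz":0,"jaw":1},
    {"tx":0,"ty":0,"tz":0,"wx":0,"wy":0,"wz":0,"jaw":1}
  ],
  "squeeze": 60
}}

```text
t: 4.32
tool_pos: [0.59, -0.1047, 0.0185]
tool_rot: [2.294, 2.136, 0.007]
contact_force: [0.2, 0.8, -0.6]
opening: 0.0071
```

```bash
python3 - <<'E'
from h import *
rows([.590,-.104,.018],np.radians(-3.6))
im=ctrl.get_image("wrist")[:,:,::-1]
cv2.imwrite("pics/w3.png",im)
E
```

```text
t 4.33 tcp [ 0.59   -0.1047  0.0185] yaw y -4.1 F [ 0.2  0.8 -0.6] open 0.0071
tool shift cm [ 0.07 -0.    0.05] turn [ 0.008  0.002 -0.009] q [-0.3   0.23  1.82  0.    1.08 -0.23]
```

View pics/w3.png

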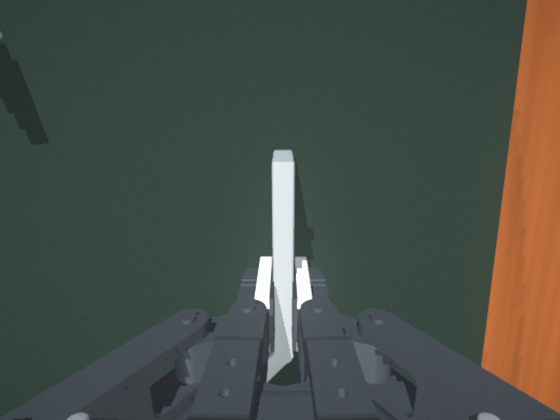

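The jaws have shut on the arm at column 283, and the opening reads 7 mm. Lifting.

Call:
{"api": "send_rows", "payload": {
  "series": [
    {"tx":0,"ty":0,"tz":-2.0,"wx":0,"wy":0,"wz":0,"jaw":1},
    {"tx":0,"ty":0,"tz":-4.0,"wx":0,"wy":0,"wz":0,"jaw":1},
    {"tx":0,"ty":0,"tz":-5.0,"wx":0,"wy":0,"wz":0,"jaw":1},
    {"tx":0,"ty":0,"tz":-5.0,"wx":0,"wy":0,"wz":0,"jaw":1},
    {"tx":0,"ty":0,"tz":0,"wx":0,"wy":0,"wz":0,"jaw":1}
  ]
}}

```text
t: 5.0
tool_pos: [0.5876, -0.1038, 0.1858]
tool_rot: [2.296, 2.136, 0.007]
contact_force: [0.3, -0.9, -2.1]
opening: 0.0066
```

```bash
python3 - <<'E'
from h import *
rows([.51,.326,.18],np.radians(-64))
im=ctrl.get_image("wrist")[:,:,::-1]
cv2.imwrite("pics/w4.png",im)
E
```

```text
t 5.0 tcp [ 0.5876 -0.1038  0.1858] yaw y -4.1 F [ 0.3 -0.9 -2.1] open 0.0066
tool shift cm [ 42.32 -10.83   0.47] turn [ 0.007 -0.003  1.045] q [-0.3   0.02  1.74  0.    1.37 -0.23]
```

View pics/w4.png

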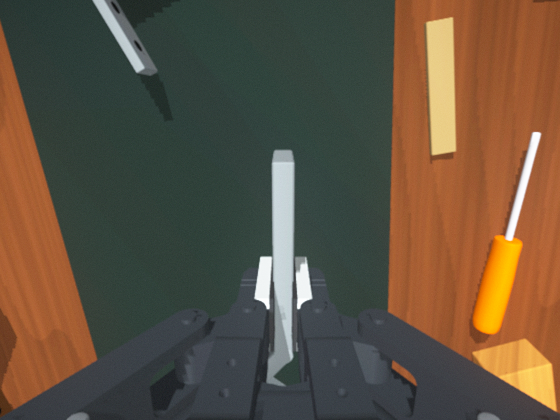

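Call:
{"api": "send_rows", "payload": {
  "series": [
    {"tx":5.0,"ty":-0.5,"tz":0,"wx":0,"wy":0,"wz":0,"jaw":1},
    {"tx":5.0,"ty":-0.5,"tz":0,"wx":0,"wy":0,"wz":0,"jaw":1},
    {"tx":5.0,"ty":-0.5,"tz":0,"wx":0,"wy":0,"wz":0,"jaw":1},
    {"tx":5.0,"ty":-0.5,"tz":0,"wx":0,"wy":0,"wz":0,"jaw":1},
    {"tx":5.0,"ty":-0.5,"tz":0,"wx":0,"wy":0,"wz":0,"jaw":1}
  ]
}}

```text
t: 5.68
tool_pos: [0.573, 0.1514, 0.1716]
tool_rot: [-2.3, -2.124, 0.017]
contact_force: [0.2, -0.2, -1.9]
opening: 0.007
```

```bash
python3 - <<'E'
from h import *
rows([.528,.322,.18],np.radians(-64))
E
```

```text
t 5.67 tcp [0.573  0.1514 0.1716] yaw y -4.6 F [ 0.2 -0.2 -1.9] open 0.007
tool shift cm [16.64 -5.85 -0.77] turn [-0.014  0.009  1.037] q [0.13 0.04 1.75 0.   1.37 0.21]
```

Call:
{"api": "send_rows", "payload": {
  "series": [
    {"tx":4.0,"ty":-1.4,"tz":-0.3,"wx":0,"wy":0,"wz":0,"jaw":1},
    {"tx":4.0,"ty":-1.4,"tz":-0.3,"wx":0,"wy":0,"wz":0,"jaw":1},
    {"tx":4.0,"ty":-1.4,"tz":0,"wx":0,"wy":0,"wz":0,"jaw":1},
    {"tx":4.0,"ty":-1.4,"tz":0,"wx":0,"wy":0,"wz":0,"jaw":1}
  ]
}}

```text
t: 6.18
tool_pos: [0.5223, 0.3196, 0.1674]
tool_rot: [-2.294, -2.119, 0.042]
contact_force: [1.1, 0.2, -2.0]
opening: 0.0071
```

Call:
{"api": "send_rows", "payload": {
  "series": [
    {"tx":0,"ty":0,"tz":0,"wx":0,"wy":0,"wz":0.18,"jaw":1},
    {"tx":0,"ty":0,"tz":0,"wx":0,"wy":0,"wz":0.18,"jaw":1},
    {"tx":0,"ty":0,"tz":0,"wx":0,"wy":0,"wz":0.18,"jaw":1},
    {"tx":0,"ty":0,"tz":0,"wx":0,"wy":0,"wz":0.18,"jaw":1},
    {"tx":0,"ty":0,"tz":0,"wx":0,"wy":0,"wz":0.18,"jaw":1}
  ]
}}

```text
t: 6.8
tool_pos: [0.513, 0.32, 0.153]
tool_rot: [-3.013, -0.88, 0.087]
contact_force: [0.6, -0.6, -2.5]
opening: 0.0068
```

```bash
python3 - <<'E'
from h import *
rows([.528,.322,.18],np.radians(-64))
E
```

```text
t 6.8 tcp [0.513 0.32  0.153] yaw y -57.5 F [ 0.6 -0.6 -2.5] open 0.0068
tool shift cm [ 1.23  0.59 -2.78] turn [-0.013  0.054  0.115] q [0.43 0.11 1.71 0.01 1.38 1.43]
```

Call:
{"api": "send_rows", "payload": {
  "series": [
    {"tx":0.8,"ty":0.9,"tz":0,"wx":-0.01,"wy":0.05,"wz":0.11,"jaw":1},
    {"tx":0,"ty":0,"tz":0,"wx":0,"wy":0,"wz":0,"jaw":1}
  ]
}}

```text
t: 7.05
tool_pos: [0.5217, 0.3153, 0.147]
tool_rot: [-3.06, -0.709, 0.02]
contact_force: [-0.2, -0.4, -2.8]
opening: 0.007
```

```bash
python3 - <<'E'
from h import *
rows([.528,.322,.026],np.radians(-64))
for n in ["top","side"]: 
    cv2.imwrite(f"pics/{n}5.png",ctrl.get_image(n)[:,:,::-1])
a=cv2.imread("pics/top5.png")[100:260,60:360];b=cv2.imread("pics/side5.png")[140:420,60:360]
cv2.imwrite("pics/c5.png",np.vstack([cv2.resize(a,(600,320)),b.repeat(1,0)[:,:].copy() if False else cv2.resize(b,(600,280))]))
E
```

```text
t 7.05 tcp [0.5217 0.3153 0.147 ] yaw y -63.9 F [-0.2 -0.4 -2.8] open 0.007
tool shift cm [ 1.   -0.28 12.09] turn [-0.003  0.012  0.002] q [0.42 0.1  1.73 0.   1.33 1.53]
```

View pics/c5.png

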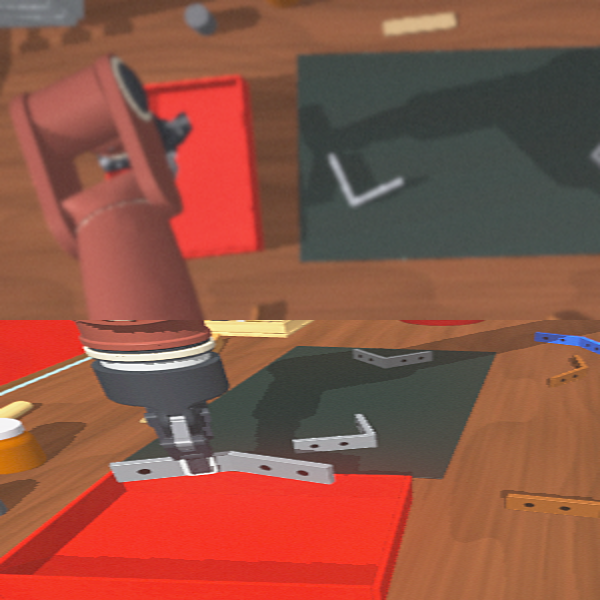

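The bracket is level in the jaws above the bin, and both good brackets are where they were. Lowering.

Call:
{"api": "send_rows", "payload": {
  "series": [
    {"tx":1.0,"ty":-0.3,"tz":2.0,"wx":0,"wy":0.01,"wz":0,"jaw":1},
    {"tx":0,"ty":0,"tz":3.0,"wx":0,"wy":0,"wz":0,"jaw":1},
    {"tx":0,"ty":0,"tz":2.0,"wx":0,"wy":0,"wz":0,"jaw":1},
    {"tx":0,"ty":0,"tz":0,"wx":0,"wy":0,"wz":0,"jaw":1}
  ]
}}

```text
t: 7.65
tool_pos: [0.5282, 0.3234, 0.0745]
tool_rot: [-3.055, -0.718, 0.009]
contact_force: [-0.3, -0.4, -2.8]
opening: 0.0069
```

```bash
python3 - <<'E'
from h import *
rows([.528,.322,.026],np.radians(-64))
cv2.imwrite("pics/side6.png",ctrl.get_image("side")[:,:,::-1])
cv2.imwrite("pics/c6.png",cv2.resize(cv2.imread("pics/side6.png")[200:420,20:320],None,fx=2.5,fy=2.5))
E
```

```text
t 7.65 tcp [0.5282 0.3234 0.0745] yaw y -63.6 F [-0.3 -0.4 -2.8] open 0.0069
tool shift cm [-0.06  0.14  4.85] turn [-0.004  0.005  0.008] q [0.43 0.2  1.75 0.   1.2  1.54]
```

View pics/c6.png

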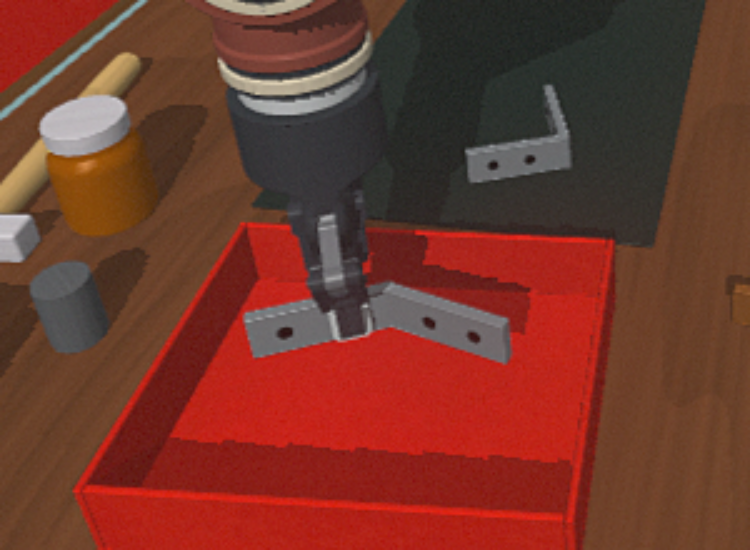

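The crop shows the bracket over the bin floor, clear of all four walls. I'll lower the rest of the way.

Call:
{"api": "send_rows", "payload": {
  "series": [
    {"tx":0,"ty":0,"tz":2.5,"wx":0,"wy":0,"wz":0,"jaw":1},
    {"tx":0,"ty":0,"tz":1.5,"wx":0,"wy":0,"wz":0,"jaw":1},
    {"tx":0,"ty":0,"tz":0.4,"wx":0,"wy":0,"wz":0,"jaw":1}
  ]
}}

```text
t: 8.07
tool_pos: [0.5321, 0.3255, 0.0355]
tool_rot: [-3.053, -0.718, -0.007]
contact_force: [-0.3, -0.6, -1.8]
opening: 0.0068
```

```bash
python3 - <<'E'
from h import *
rows([.528,.322,.0215],np.radians(-64))
E
```

```text
t 8.07 tcp [0.5321 0.3255 0.0355] yaw y -63.5 F [-0.3 -0.6 -1.8] open 0.0068
tool shift cm [-0.53  0.14  1.4 ] turn [-0.004 -0.005  0.008] q [0.43 0.25 1.76 0.   1.12 1.53]
```

Call:
{"api": "send_rows", "payload": {
  "series": [
    {"tx":-0.5,"ty":0,"tz":0.8,"wx":0,"wy":-0.005,"wz":0,"jaw":1},
    {"tx":0,"ty":0,"tz":0.4,"wx":0,"wy":0,"wz":0,"jaw":1},
    {"tx":0,"ty":0,"tz":0,"wx":0,"wy":0,"wz":0,"jaw":1}
  ]
}}

```text
t: 8.45
tool_pos: [0.5285, 0.3238, 0.0247]
tool_rot: [-3.054, -0.718, -0.003]
contact_force: [-0.4, 0.3, -1.9]
opening: 0.0074
```

```bash
python3 - <<'E'
from h import *
rows([.528,.322,.0215],np.radians(-64))
E
```

```text
t 8.45 tcp [0.5285 0.3238 0.0247] yaw y -63.5 F [-0.4  0.3 -1.9] open 0.0074
tool shift cm [-0.12  0.14  0.32] turn [-0.004 -0.003  0.008] q [0.43 0.26 1.77 0.   1.11 1.53]
```

Call:
{"api": "send_rows", "payload": {
  "series": [
    {"tx":0,"ty":0,"tz":0.3,"wx":0,"wy":0,"wz":0,"jaw":1},
    {"tx":0,"ty":0,"tz":0,"wx":0,"wy":0,"wz":0,"jaw":1}
  ]
}}

```text
t: 8.7
tool_pos: [0.5289, 0.324, 0.0221]
tool_rot: [-3.053, -0.718, -0.005]
contact_force: [0.6, 0.2, -2.6]
opening: 0.0068
```

Call:
{"api": "send_rows", "payload": {
  "series": [
    {"tx":0,"ty":0,"tz":0,"wx":0,"wy":0,"wz":0,"jaw":0.7},
    {"tx":0,"ty":0,"tz":0,"wx":0,"wy":0,"wz":0,"jaw":0.5},
    {"tx":0,"ty":0,"tz":0,"wx":0,"wy":0,"wz":0,"jaw":0.5},
    {"tx":0,"ty":0,"tz":0,"wx":0,"wy":0,"wz":0,"jaw":0.5}
  ]
}}

```text
t: 9.2
tool_pos: [0.5305, 0.3247, 0.0242]
tool_rot: [-3.053, -0.718, -0.01]
contact_force: [1.3, -0.2, -0.3]
opening: 0.043
```

```bash
python3 - <<'E'
from h import *
rows([.528,.322,.2],np.radians(-64))
cv2.imwrite("pics/w7.png",ctrl.get_image("wrist")[:,:,::-1])
E
```

```text
t 9.2 tcp [0.5305 0.3247 0.0242] yaw y -63.5 F [ 1.3 -0.2 -0.3] open 0.043
tool shift cm [ -0.21   0.06 -17.58] turn [-0.004 -0.008  0.008] q [0.43 0.26 1.77 0.   1.1  1.53]
```

View pics/w7.png

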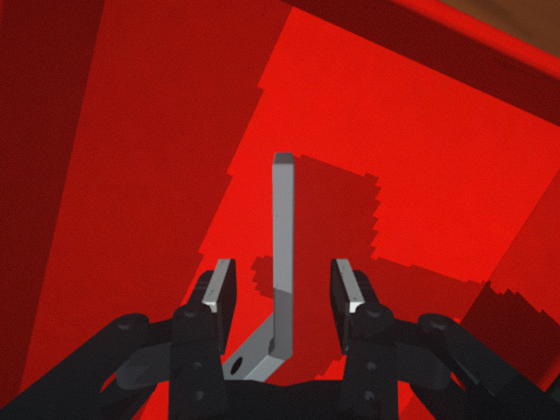

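The fingers are clear on both sides of the arm at column 283, and the bracket stands on the bin floor. Rising straight up.

Call:
{"api": "send_rows", "payload": {
  "series": [
    {"tx":0,"ty":0,"tz":-2.0,"wx":0,"wy":0,"wz":0,"jaw":0.5},
    {"tx":0,"ty":0,"tz":-4.0,"wx":0,"wy":0,"wz":0,"jaw":0.5},
    {"tx":0,"ty":0,"tz":-5.0,"wx":0,"wy":0,"wz":0,"jaw":0.5},
    {"tx":0,"ty":0,"tz":-5.0,"wx":0,"wy":0,"wz":0,"jaw":0.5},
    {"tx":0,"ty":0,"tz":-3.0,"wx":0,"wy":0,"wz":0,"jaw":0.5}
  ]
}}

```text
t: 9.88
tool_pos: [0.5284, 0.3228, 0.2225]
tool_rot: [-3.053, -0.718, -0.007]
contact_force: [0.1, -0.1, 0.1]
opening: 0.0426
```

```bash
python3 - <<'E'
from h import *
rows([.45,.1,.25],np.radians(-64))
for n in ["side","wrist"]: cv2.imwrite(f"pics/{n}8.png",ctrl.get_image(n)[:,:,::-1])
E
```

```text
t 9.88 tcp [0.5284 0.3228 0.2225] yaw y -63.5 F [ 0.1 -0.1  0.1] open 0.0426
tool shift cm [-16.93  16.44  -2.91] turn [-0.004 -0.005  0.008] q [0.43 0.05 1.65 0.   1.44 1.53]
```

View pics/side8.png

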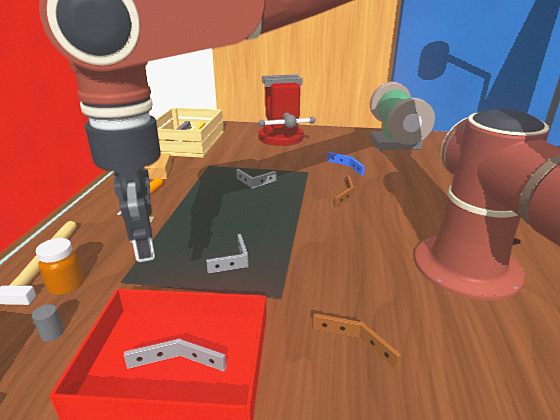

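View pics/wrist8.png

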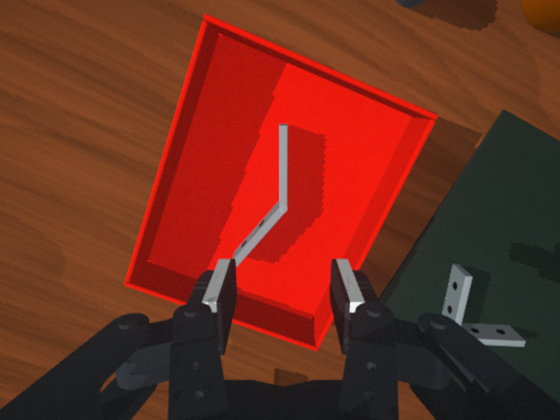

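The side picture shows the bent bracket at (175,352), resting level on the bin floor. The wrist picture has it from (283,125) to about (235,262), clear of every wall. The good brackets are at (228,260) and (257,178) in the side view, as at the start. The arm is 20 cm up and touching nothing, so I'm handing in.

```bash
python3 - <<'E'
from h import *
a=cv2.imread("pics/side0.png").astype(int);b=cv2.imread("pics/side8.png").astype(int)
for n,(r0,r1,c0,c1) in {"A":(230,276,203,256),"B":(165,192,233,280)}.items(): print(n,np.abs(a-b)[r0:r1,c0:c1].mean().round(1))
print(ctrl.finish_job())
E
```

```text
A 32.5
B 16.4
the job is handed in; nothing more can be done
None
```

```bash
python3 - <<'E'
import cv2,numpy as np
for n in ("side0","side8"):
    im=cv2.imread(f"pics/{n}.png")
    for (r0,r1,c0,c1) in ((230,276,200,256),(165,192,230,282)):
        p=im[r0:r1,c0:c1]; e=cv2.threshold(cv2.cvtColor(p,cv2.COLOR_BGR2GRAY),0,255,cv2.THRESH_OTSU)[1]
        c=max(cv2.findContours(e,0,2)[0],key=cv2.contourArea); print(n,cv2.boundingRect(c),np.median(p[e==0],0))
E
```

```text
side0 (6, 4, 42, 39) [44. 48. 45.]
side0 (6, 4, 40, 20) [44. 49. 45.]
side8 (6, 4, 42, 39) [67. 73. 69.]
side8 (30, 9, 16, 12) [59. 73. 68.]
```

The bent bracket is in the red scrap bin, and I've handed the job in; the interface gives no verdict. I gripped the bracket by one arm near the elbow, lifted it, turned it along the bin's long side and set it down at about 10 s of the 35 s allowed.

- **Bracket in the bin:** The last side and wrist pictures show it on its edge on the bin floor, clear of every wall and below the rim. The gripper was open and about 20 cm above it, with the measured force near zero. No force reading between moves went above about 3 N.
- **Good bracket nearer the bin:** its outline in the side picture has exactly the same pixel box as before the job.
- **Other good bracket:** by eye it is in the same place, and the arm never went near it.
    - Its automatic outline broke up in the last picture, and only the right edge could be matched (unchanged).
    - A plain before/after brightness comparison differed at both good brackets (32 and 16 grey levels). The mat also got brighter between the pictures, so I put this down to lighting rather than movement. I ran the outline check after handing in.

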